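# Zero the aperture disc, count to the third click, load the vial

### The job

The vial reader's aperture disc has been left at some click. Turn it clockwise by its handle until it presses gently but clearly against its zero stop and keep it there a moment (the stop must not be leaned on with more than 20 N); then turn it back counter-clockwise click by click, pausing at each, to the third click from home. Then stand the middle-sized of the three white-capped glass vials upright on the floor of the well under the large opening without forcing the glass, let go, and leave everything else on the bench in its place.

Things in the scene. Friction and masses are not known exactly. Their poses are not given: they have to be found in the camera images.
- changer: The vial reader: a white round base 200 mm across, 52 mm tall, fixed to the bench. Origin: centre of its underside, z up. Its sample well lies on its -x side, marked by a small black index tab on the rim. On the base lies an aluminium disc, 180 mm across, 8 mm thick, its upper face 62 mm above the bench, turning about the base's vertical axis.
- disc (a joint): Angle of the disc in rad, growing counter-clockwise seen from above; range about -0.13 (the stop) to 3.3. A sprung detent holds it at every multiple of 0.628 rad (36 degrees): the click at 0 is home, then come clicks 1 to 5. Moving off a click takes about 3 to 6 N at the handle; halfway to the next click the detent lets go and pulls the disc on. Home is the last click before the stop.
- hub (a point): Centre of the disc's upper face, on the turning axis (62 mm above the bench); a low steel screw head, 26 mm across and 5 mm high, sits there.
- handle (a point): Middle (half-way up) of the disc's handle: an upright round black post, 14 mm thick, 42 mm tall, standing on the disc 76 mm from the axis (its foot 62 mm, this point 83 mm, its top 104 mm above the bench). Can be pinched from above or pushed. In the changer's frame it stands, seen from the axis, at angle (joint value - 1.257 rad) from +x.
- opening (a point): Centre, on the upper face, of the disc's one large opening, 32 mm across, 55 mm from the axis: the only one a vial passes through (the others are small apertures, 6 to 18 mm). It lies over the well when the disc is at click 3 (1.885 rad). The handle is then 144 degrees away from the well.
- well (a point): Centre of the floor of the sample well, a round pocket 30 mm across in the base; the floor is 29 mm above the bench, 33 mm below the disc's upper face. The floor is a rubber pad that yields 1 mm per 2.5 N, 4 mm at most. Covered by the disc unless the opening is over it.
- stop: The disc's zero stop: steel pillar 20 x 26 x 66 mm beside the base; its brass screw's rubber tip points along this body's +y. Origin: on the bench, 97 mm from the axis; pillar 41 mm to -y. The lug on the disc's rim, outward of the handle, meets the tip 58 mm up. The screw is reset each time: the lug meets it at -0.09 to -0.17 rad, known only by feel. The tip yields 1 mm per 6 N, 5 mm at most.
- vial_centre (a point): Centre (half-way up) of the sample vial: an upright round glass vial 27 mm across with a white cap 30 mm across, the top 16 mm; 65 mm tall in all, about 40 g. The middle-sized of the three capped vessels. In the well it stands on the floor, its cap's top 32 mm above the disc.
- small_vial: small capped glass vial, 18 mm across, 40 mm tall; not used. Origin: centre of its underside.
- jar: squat capped glass jar, 52 mm across, 46 mm tall; not used. Origin: centre of its underside.
- torch: black hand torch, 109 mm long, lying; not used. Origin: centre of its underside.
- tweezers: steel tweezers, 120 mm long, lying; not used. Origin: centre of its underside.
- beaker: glass beaker, 68 mm across, 85 mm tall; not used. Origin: centre of its underside.
- crucible: white ceramic cylinder, 40 mm across, 30 mm tall; not used. Origin: centre of its underside.

How it is judged:
On the way, in this order (a step that is already met when the one before it is completed fails the run):
1. the disc is turned back past home and pressed against the zero stop with 3 N or more, for 0.2 s (value of joint disc below -0.04 rad and contact force between stop and anything else above 3 N), for 0.2 s.
2. the disc rests at click 1 (within 0.15 rad) for 0.2 s (value of joint disc between 0.478 and 0.778 rad), for 0.2 s.
3. the disc rests at click 2 (within 0.15 rad) for 0.2 s (value of joint disc between 1.107 and 1.407 rad), for 0.2 s.
4. the disc rests at click 3 (within 0.15 rad) for 0.2 s (value of joint disc between 1.735 and 2.035 rad), for 0.2 s.
At the end, for the whole second after the job is handed in: The disc rests in the third click (1.885 rad, within 0.08), the vial stands on the well's floor (centre within 4 mm of the well's axis, not more than 3 mm above its seated height, tilted less than 0.09 rad), and the robot has let go (value of joint disc between 1.805 and 1.965 rad and horizontal distance between vial_centre and well below 0.004 m and angle between vial_centre's own z axis and vertical below 0.09 rad and z of vial_centre in the frame of well between 0.03 and 0.0355 m); the robot touches nothing.
It fails at once if the zero stop is loaded with more than 20 N (contact force between stop and anything else above 20 N).
It fails at once if the vial is pressed on the reader with more than 20 N (contact force between vial and changer above 20 N).
It fails at once if a bystander is moved by more than 30 mm (distance of any of small_vial, jar, torch, tweezers, beaker, crucible from where it was at the start of the episode above 0.03 m).
It also fails if it takes over 72 s, if anything falls off the work surface, if the arm or the gripper's body presses on something with over 40 N, if the wrist force passes 120 N, or if a joint passes its speed limit or range.

### The arm

A 7-joint arm with a two-finger parallel gripper is mounted at the origin on the work surface. World frame = base frame: x ahead of the robot, y to its left, z up, the work surface at z = 0. Lengths are in m, angles in rad, forces in N, time in s.
With the tool pointing down it reaches from about 0.35 to 0.9 m from the base axis. Payload 8.1 kg.
Tool frame: the origin (TCP) lies where the fingers leave the gripper's body, on its centre line; the fingertips stand 66 mm ahead of it and the grasp point (between the pads) lies 47 mm ahead of it (arm.tip_reach is the distance from the TCP to the fingertips, in m); z points along the fingers, y is the direction in which the jaws open and shut (so a half turn about z gives the same grasp; the last joint's range is limited). The gripper opens to 92 mm and grips with 3 to 60 N. Pads are 19 mm wide; open, the fingers measure 130 mm over their backs; the gripper's body (75 mm by 190 mm) begins 47 mm behind the grasp point.
Start: joints at [-1.421, 0.434, 0.025, 1.573, -0.012, 1.134, -0.075], TCP at [0.156, 0.605, 0.292] pointing down, gripper open.
Joint ranges: [-2.62, 2.62], [-0.44, 2.09], [-1.27, 1.32], [0.08, 2.57], [-1.32, 4.46], [0.12, 2], [-2.74, 2.74]. Speed limits (rad/s): [2.22, 2.22, 3.01, 3.01, 3.14, 3.14, 3.14].

### API

Orientations are given as a rotation vector (axis times angle).
In Python, from cell import arm gives the robot as it stands.
- The arm moves only by the tool carry_out, never from a script. Its argument "plan" is a list of rows, each a list of 5 numbers: the shift along the world's x, y, z in cm, then the turn about the world's z in rad, then the finger opening in cm, from 0 to 9.18. In form: [[tx, ty, tz, spin, fingers], ...]. A call has 1 to 20 rows; each row is the pose to reach, as a shift and turn from the pose measured when the call began; what a row does not reach only later rows make up. A row lasts 1/10 s, in which the tool goes at most 50 mm and 8.59 degrees, less where a joint would pass 70% of its speed; a pose out of reach is approached as far as the arm can. A call with a gripper value outside its range is refused whole. The fingers move at their own pace and stop on an object; "squeeze" is the grip in N (left out, the last holds). Time passes only in rows, so rows that repeat a pose let the fingers close. It gives the time, the measured TCP pose, the force and the opening at its end, in the units of the state.
- arm.observe(): the state, without advancing time (a new reading comes with each control period).
- arm.get_image(name): name is "scene" or "top"; returns (picture, depth): 420x560x3 uint8, red, green, blue; 420x560 float32, m along the optical axis (not along the pixel's ray), 0 where there is no reading.
- arm.get_calibration(name): a dict with "intrinsics" (3x3 intrinsics, pixels), "rvec" (rotation vector, rad) and "tvec" (3), from world to camera coordinates, as OpenCV has them. Camera axes: x right, y down, z forward; pixel columns grow to the right and rows downward; lengths in m; the calibration is good to about 2 mm. A picture is of the moment at which its call begins. get_calibration takes no time and is no camera call.
- arm.sign_off(): hands the job in, once; it reports no verdict.
The state is a dict: "clock": time; "joints": joint angles; "dq": joint speeds; "joint_efforts": joint torques, N m; "position": TCP position; "ee_rot": TCP orientation; "force": force on the tool from outside, world axes, zero at the start; "ft_torque": the same for the moment, N m; "width": opening from 0.0 (shut) to 1.0 (fully open).
Only numpy, scipy, OpenCV 4.12 (cv2) and the standard library are available. Lean on these libraries where they do the work, as an engineer would, in place of code of your own. Each camera call takes 0.05 s, during which the arm holds its last target. There are 200 camera calls.

## Working session

There is one attempt and no reset: what is moved stays moved. The work goes in short steps, Python scripts to look and compute and a tool call to move; the robot and the scene stay as the last step left them, time stands still between calls to the robot, and variables do not carry over. Pictures are saved under pics/ and viewed, about 8 in all and at most 12, crops included, and the job is handed in when it is done.

Besides the shell and the picture viewer there is one more tool, called after ">>>" by a JSON object that holds its "op" and its "data". carry_out: Moves the arm, as the interface text tells. Its arguments: {"type":"object","properties":{"plan":{"type":"array"},"squeeze":{"type":"number"}},"required":["plan"]}

```bash
ls; mkdir -p pics
cat > h.py <<'E'
import numpy as np, cv2
from cell import arm
def cam(n):
    c=arm.get_calibration(n); K=np.array(c["intrinsics"]); R=cv2.Rodrigues(np.array(c["rvec"],float))[0]; t=np.array(c["tvec"],float).ravel(); return K,R,t
def cloud(n,d):
    K,R,t=cam(n); v,u=np.mgrid[:d.shape[0],:d.shape[1]]
    P=np.stack([(u-K[0,2])/K[0,0]*d,(v-K[1,2])/K[1,1]*d,d],-1)
    return (P-t)@R
def onplane(n,u,v,z):
    K,R,t=cam(n); r=R.T@np.linalg.inv(K)@[u,v,1]; c=-R.T@t; return c+r*(z-c[2])/r[2]
def proj(n,p):
    K,R,t=cam(n); q=K@(R@np.array(p)+t); return q[:2]/q[2]
def shot(n,f):
    im,d=arm.get_image(n); cv2.imwrite(f"pics/{f}.png",im[:,:,::-1]); np.save(f"pics/{f}.npy",d); return im,d
E
python3 - <<'E'
from h import *
for n in("top","scene"):
    shot(n,n+"0"); K,R,t=cam(n); print(n,K[0,0],-R.T@t,R.T[:,2])
print(arm.observe())
E
```

```text
pics
top 390.04616379482127 [ 0.43168825 -0.02920657  1.03542699] [ 0.07555083 -0.0188429  -0.9969639 ]
scene 481.19377333307864 [ 1.15455926 -0.3318996   0.82027242] [-0.6044409   0.29447349 -0.74022737]
{'clock': 0.1, 'joints': array([-1.42060821,  0.43512732,  0.02497507,  1.57404005, -0.01156022,
        1.13402406, -0.07509483]), 'dq': array([-0.0004823 , -0.00155293, -0.00070268, -0.00046604, -0.00030007,
       -0.00145532, -0.00050165]), 'joint_efforts': array([ 4.82294578e-03, -6.69118738e+01,  9.89024788e-01, -3.15146792e+01,
       -6.03809464e-02,  3.71924567e-02,  1.26026890e-05]), 'position': array([0.15627421, 0.60474357, 0.29152644]), 'ee_rot': array([-3.96096650e-01, -3.11650572e+00,  2.28503594e-03]), 'force': array([-0.40267756,  0.74471709,  0.24707806]), 'ft_torque': array([-0.03856227,  0.02244467,  0.01520031]), 'width': 0.9975599229764864}
```

View pics/top0.png

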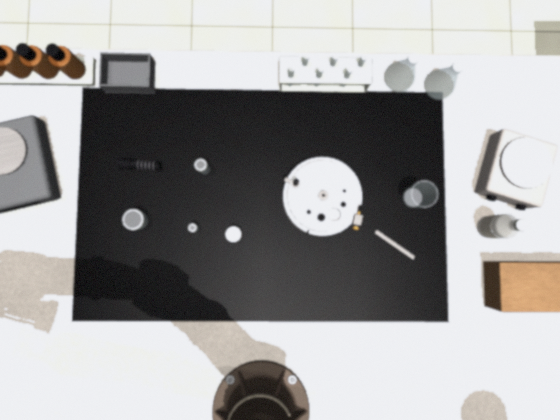

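View pics/scene0.png

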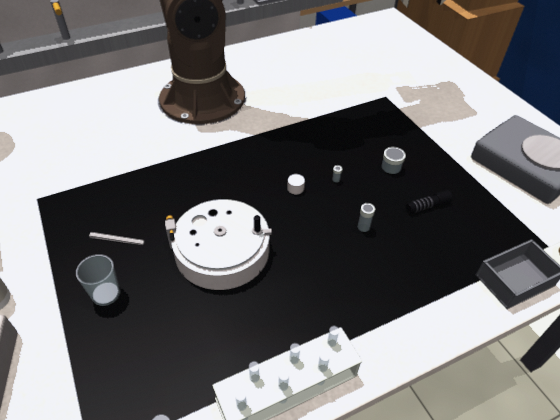

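Run:
```python
from h import *
im=cv2.imread("pics/top0.png"); cv2.imwrite("pics/c1.png",cv2.resize(im[145:250,270:380],None,fx=5.7,fy=5.7,interpolation=cv2.INTER_CUBIC))
d=np.load("pics/top0.npy"); P=cloud("top",d)
for (u,v,z) in [(323,196,.062),(200,165,.065),(192,228,.04),(133,219,.046),(233,234,.03),(358,217,.066),(296,182,.104),(308,233,.052),(334,214,.062)]:
    print(u,v,P[v,u].round(3),onplane("top",u,v,z).round(3))
# disc face fit
im=im
g=im.min(2)
m=(P[...,2]>.054)&(P[...,2]<.07)&(abs(P[...,0]-P[196,323,0])<.12)&(abs(P[...,1]-P[196,323,1])<.12)
print(m.sum(),np.median(P[m],0), P[m].min(0),P[m].max(0))
# vial caps from both cameras
for n,(u,v) in {"top":(200,165),"scene":(368,208)}.items():
    Q=cloud(n,np.load(f"pics/{n}0.npy")); 
    w=Q[v-14:v+15,u-14:u+15].reshape(-1,3); k=w[(w[:,2]>.055)&(w[:,2]<.075)]; print(n,len(k),k.mean(0),k.min(0),k.max(0))
```

```text
323 196 [ 0.541 -0.151  0.07 ] [ 0.542 -0.153  0.062]
200 165 [0.617 0.157 0.065] [0.617 0.157 0.065]
192 228 [0.46  0.178 0.04 ] [0.46  0.178 0.04 ]
133 219 [0.482 0.325 0.048] [0.482 0.326 0.046]
233 234 [0.446 0.075 0.031] [0.446 0.075 0.03 ]
358 217 [ 0.49  -0.24   0.066] [ 0.49  -0.24   0.066]
296 182 [ 0.571 -0.082  0.106] [ 0.571 -0.082  0.104]
308 233 [ 0.449 -0.115  0.06 ] [ 0.449 -0.116  0.052]
334 214 [ 0.498 -0.182  0.051] [ 0.497 -0.18   0.062]
4205 [ 0.54147135 -0.15250685  0.06270005] [ 0.44427901 -0.25032223  0.05400125] [ 0.64071801 -0.05455674  0.06982327]
top 118 [0.61805786 0.15496312 0.0655338 ] [0.60386574 0.14116778 0.05635402] [0.63313985 0.16944037 0.07058237]
scene 143 [0.62299444 0.15212307 0.06287056] [0.60508417 0.13923047 0.05558594] [0.63617034 0.16970308 0.06865944]
```

View pics/c1.png

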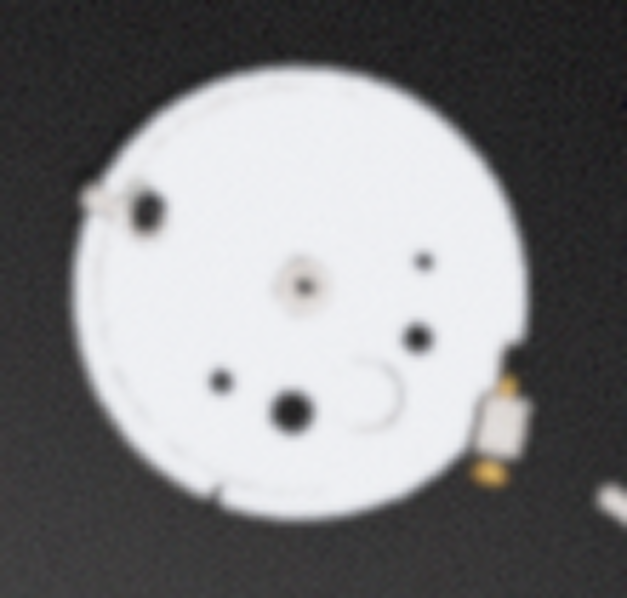

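Run:
```python
from h import *
im=cv2.imread("pics/scene0.png"); a=cv2.resize(im[190:295,155:285],None,fx=5.7,fy=5.7,interpolation=cv2.INTER_CUBIC)
cv2.imwrite("pics/c2.png",a)
```

```text
(no output)
```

View pics/c2.png

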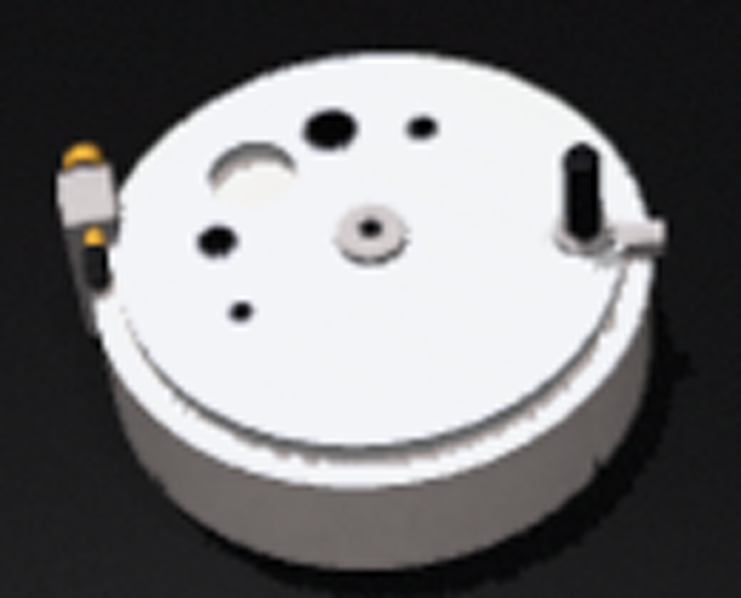

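Run:
```python
from h import *
def S(x,y,z): return onplane("scene",155+(x+.5)/5.7-.5,190+(y+.5)/5.7-.5,z)
def T(x,y,z): return onplane("top",270+(x+.5)/5.7-.5,145+(y+.5)/5.7-.5,z)
for f,h,k,e in ((S,S(372,231,.066),[("handletop",581,150,.104),("open",253,184,.062),("ap1",330,130,.062),("ap2",217,240,.062),("tip",95,238,.062)],0),
 (T,T(302,287,.066),[("handletop",147,211,.104),("open",366,396,.062),("ap1",292,412,.062),("ap2",418,338,.062),("tab",218,493,.052),("tip",511,358,.058),("tipyel",509,383,.058),("pillar",503,428,.066)],0)):
    print("hub",h.round(4))
    for n,x,y,z in k:
        p=f(x,y,z); r=(p-h)[:2]; print(n,p.round(4),np.hypot(*r).round(4),np.degrees(np.arctan2(r[1],r[0])).round(1))
# circle of base in top: fit bright region
im=cv2.imread("pics/top0.png"); g=im.min(2); m=np.zeros_like(g); m[145:250,270:350]=(g[145:250,270:350]>130)
c=max(cv2.findContours(m,0,cv2.CHAIN_APPROX_NONE)[0],key=cv2.contourArea)[:,0]
p=np.array([onplane("top",u,v,.052) for u,v in c if u<347 and not (283<u<300 and 172<v<190) and not (303<u<313 and v>225)])
A=np.c_[2*p[:,:2],np.ones(len(p))]; s=np.linalg.lstsq(A,(p[:,:2]**2).sum(1),rcond=None)[0]; print("base",s[:2],np.sqrt(s[2]+s[0]**2+s[1]**2))
```

```text
hub [ 0.5454 -0.1523  0.066 ]
handletop [ 0.5729 -0.0821  0.104 ] 0.0753 68.6
open [ 0.5029 -0.1824  0.062 ] 0.052 -144.7
ap1 [ 0.4901 -0.1476  0.062 ] 0.0555 175.2
ap2 [ 0.5224 -0.203   0.062 ] 0.0557 -114.4
tip [ 0.5029 -0.2421  0.062 ] 0.0993 -115.3
hub [ 0.5444 -0.1509  0.066 ]
handletop [ 0.5717 -0.0805  0.104 ] 0.0755 68.7
open [ 0.4968 -0.1796  0.062 ] 0.0555 -149.0
ap1 [ 0.4895 -0.1469  0.062 ] 0.055 175.8
ap2 [ 0.5226 -0.2027  0.062 ] 0.0561 -112.8
tab [ 0.454  -0.1153  0.052 ] 0.0972 158.4
tip [ 0.5144 -0.2447  0.058 ] 0.0984 -107.7
tipyel [ 0.5033 -0.2437  0.058 ] 0.1014 -113.9
pillar [ 0.4829 -0.2391  0.066 ] 0.1074 -124.9
base [ 0.5440588  -0.15161597] 0.10063403571696304
```

>>> {"op": "carry_out", "data": {"plan": [[41.6,-68.5,-9,-1.34,5],[41.6,-68.5,-9,-1.34,5],[41.6,-68.5,-9,-1.34,5],[41.6,-68.5,-9,-1.34,5],[41.6,-68.5,-9,-1.34,5],[41.6,-68.5,-9,-1.34,5],[41.6,-68.5,-9,-1.34,5],[41.6,-68.5,-9,-1.34,5],[41.6,-68.5,-9,-1.34,5],[41.6,-68.5,-9,-1.34,5],[41.6,-68.5,-9,-1.34,5],[41.6,-68.5,-9,-1.34,5],[41.6,-68.5,-9,-1.34,5],[41.6,-68.5,-9,-1.34,5],[41.6,-68.5,-9,-1.34,5],[41.6,-68.5,-9,-1.34,5],[41.6,-68.5,-9,-1.34,5],[41.6,-68.5,-9,-1.34,5],[41.6,-68.5,-9,-1.34,5],[41.6,-68.5,-9,-1.34,5]], "squeeze": 15}}

```text
clock: 2.1
position: [0.5718, -0.0783, 0.2015]
ee_rot: [-2.242, -2.198, 0.001]
force: [0.1, -0.4, 0.6]
width: 0.542
```

>>> {"op": "carry_out", "data": {"plan": [[0,-0.25,-3,0,5],[0,-0.25,-6.4,0,5],[0,-0.25,-6.4,0,5],[0,-0.25,-6.4,0,5],[0,-0.25,-6.4,0,1.2],[0,-0.25,-6.4,0,1.2],[0,-0.25,-6.4,0,1.2],[0,-0.25,-6.4,0,1.2],[0,-0.25,-6.4,0,1.2],[0,-0.25,-6.4,0,1.2]]}}

```text
clock: 3.1
position: [0.5722, -0.0807, 0.1378]
ee_rot: [-2.242, -2.198, -0.0]
force: [0.1, 1.4, 3.1]
width: 0.148
```

Run:
```python
from h import *
im,d=shot("scene","s1"); a=cv2.resize(im[100:310,130:340,::-1],None,fx=2.8,fy=2.8,interpolation=cv2.INTER_CUBIC)
cv2.imwrite("pics/c3.png",a); o=arm.observe(); print(o["width"]*9.2,o["position"],o["force"])
```

```text
1.3670829232413628 [ 0.57216665 -0.08068907  0.13779533] [0.75721292 0.27958985 3.87412547]
```

View pics/c3.png

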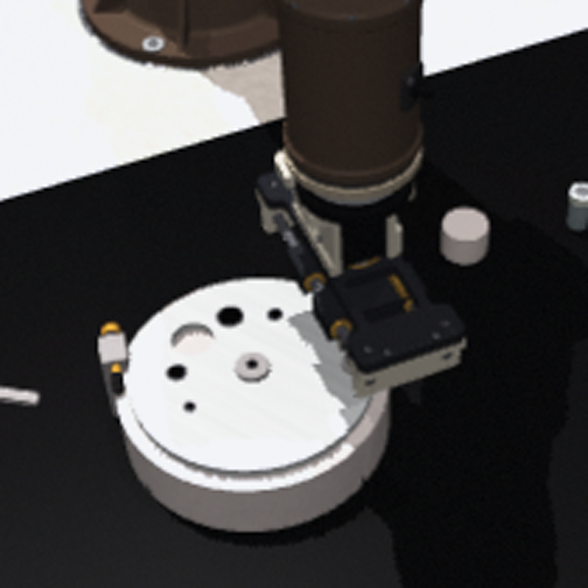

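```bash
cat > arc.py <<'E'
import numpy as np
from cell import arm
def arc(hub,steps):
    p=arm.observe()["position"]; d=p[:2]-hub; r=np.hypot(*d); a=np.arctan2(d[1],d[0]); print("r",r.round(4),"ang",np.degrees(a).round(2))
    for s in steps:
        b=a+np.radians(s); q=(hub+r*np.array([np.cos(b),np.sin(b)])-p[:2])*100; print(s,q.round(2),np.radians(s).round(3))
E
python3 -c "
from arc import *
arc(np.array([.5445,-.1515]),range(-6,-73,-6))"
```

```text
r 0.076 ang 68.66
-6 [ 0.73 -0.33] -0.105
-12 [ 1.41 -0.73] -0.209
-18 [ 2.05 -1.2 ] -0.314
-24 [ 2.64 -1.74] -0.419
-30 [ 3.17 -2.33] -0.524
-36 [ 3.63 -2.98] -0.628
-42 [ 4.03 -3.67] -0.733
-48 [ 4.35 -4.4 ] -0.838
-54 [ 4.59 -5.16] -0.942
-60 [ 4.75 -5.94] -1.047
-66 [ 4.83 -6.73] -1.152
-72 [ 4.82 -7.52] -1.257
```

>>> {"op": "carry_out", "data": {"plan": [[0.73,-0.33,0,-0.105,1.2],[1.41,-0.73,0,-0.209,1.2],[2.05,-1.2,0,-0.314,1.2],[2.64,-1.74,0,-0.419,1.2],[3.17,-2.33,0,-0.524,1.2],[3.63,-2.98,0,-0.628,1.2],[4.03,-3.67,0,-0.733,1.2],[4.35,-4.4,0,-0.838,1.2],[4.35,-4.4,0,-0.838,1.2]], "squeeze": 25}}

```text
clock: 4.05
position: [0.6166, -0.126, 0.1379]
ee_rot: [2.945, 1.092, 0.002]
force: [3.5, -2.2, 0.3]
width: 0.144
```

```bash
python3 -c "
from arc import *
o=arm.observe();print(o['force'],o['width']*9.2,o['position'])
arc(np.array([.5445,-.1515]),range(-6,-85,-6))"
```

```text
[ 3.53803216 -2.22078622  0.25053858] 1.3218296656342257 [ 0.61662312 -0.12598462  0.13788152]
r 0.0765 ang 19.48
-6 [ 0.23 -0.77] -0.105
-12 [ 0.37 -1.56] -0.209
-18 [ 0.44 -2.35] -0.314
-24 [ 0.41 -3.15] -0.419
-30 [ 0.31 -3.95] -0.524
-36 [ 0.12 -4.73] -0.628
-42 [-0.15 -5.48] -0.733
-48 [-0.49 -6.2 ] -0.838
-54 [-0.91 -6.89] -0.942
-60 [-1.4  -7.52] -1.047
-66 [-1.95 -8.1 ] -1.152
-72 [-2.56 -8.62] -1.257
-78 [-3.22 -9.08] -1.361
-84 [-3.92 -9.46] -1.466
```

>>> {"op": "carry_out", "data": {"plan": [[0.23,-0.77,0,-0.105,1.2],[0.37,-1.56,0,-0.209,1.2],[0.44,-2.35,0,-0.314,1.2],[0.41,-3.15,0,-0.419,1.2],[0.31,-3.95,0,-0.524,1.2],[0.12,-4.73,0,-0.628,1.2],[-0.15,-5.48,0,-0.733,1.2],[-0.49,-6.2,0,-0.838,1.2],[-0.91,-6.89,0,-0.942,1.2],[-1.4,-7.52,0,-1.047,1.2],[-1.95,-8.1,0,-1.152,1.2],[-2.56,-8.62,0,-1.257,1.2],[-3.22,-9.08,0,-1.361,1.2],[-3.92,-9.46,0,-1.466,1.2],[-3.92,-9.46,0,-1.466,1.2]]}}

```text
clock: 5.55
position: [0.5775, -0.2219, 0.138]
ee_rot: [2.915, -1.162, 0.004]
force: [5.3, -5.1, -2.9]
width: 0.146
```

```bash
python3 -c "
from arc import *
o=arm.observe();print(o['force'],o['width']*9.2,o['position'],o['joints'][6])
arc(np.array([.5445,-.1515]),list(range(-5,-28,-5))+list(range(-26,-42,-1)))"
```

```text
[ 5.26740155 -5.08847742 -2.88613681] 1.343971598783953 [ 0.57754633 -0.22194895  0.137952  ] -1.2869808349660488
r 0.0778 ang -64.87
-5 [-0.63 -0.26] -0.087
-10 [-1.27 -0.47] -0.175
-15 [-1.94 -0.62] -0.262
-20 [-2.61 -0.71] -0.349
-25 [-3.29 -0.74] -0.436
-26 [-3.42 -0.74] -0.454
-27 [-3.56 -0.73] -0.471
-28 [-3.69 -0.73] -0.489
-29 [-3.83 -0.72] -0.506
-30 [-3.97 -0.71] -0.524
-31 [-4.1 -0.7] -0.541
-32 [-4.24 -0.68] -0.559
-33 [-4.37 -0.66] -0.576
-34 [-4.5  -0.64] -0.593
-35 [-4.64 -0.62] -0.611
-36 [-4.77 -0.6 ] -0.628
-37 [-4.91 -0.57] -0.646
-38 [-5.04 -0.54] -0.663
-39 [-5.17 -0.51] -0.681
-40 [-5.3  -0.48] -0.698
-41 [-5.43 -0.44] -0.716
```

```bash
python3 -c "
from arc import *
p=arm.observe()['position'][:2];h=np.array([.545,-.1533]);
for a in range(-68,-110,-1):
  b=np.radians(a);print(a,((h+.076*np.array([np.cos(b),np.sin(b)])-p)*100).round(2),np.radians(a+64.7).round(3))"
```

```text
-68 [-0.41 -0.18] -0.058
-69 [-0.53 -0.23] -0.075
-70 [-0.66 -0.28] -0.093
-71 [-0.78 -0.32] -0.11
-72 [-0.91 -0.36] -0.127
-73 [-1.03 -0.4 ] -0.145
-74 [-1.16 -0.44] -0.162
-75 [-1.29 -0.48] -0.18
-76 [-1.42 -0.51] -0.197
-77 [-1.55 -0.54] -0.215
-78 [-1.67 -0.57] -0.232
-79 [-1.8 -0.6] -0.25
-80 [-1.93 -0.62] -0.267
-81 [-2.07 -0.64] -0.284
-82 [-2.2  -0.66] -0.302
-83 [-2.33 -0.68] -0.319
-84 [-2.46 -0.69] -0.337
-85 [-2.59 -0.71] -0.354
-86 [-2.72 -0.72] -0.372
-87 [-2.86 -0.72] -0.389
-88 [-2.99 -0.73] -0.407
-89 [-3.12 -0.73] -0.424
-90 [-3.25 -0.74] -0.442
-91 [-3.39 -0.73] -0.459
-92 [-3.52 -0.73] -0.476
-93 [-3.65 -0.72] -0.494
-94 [-3.78 -0.72] -0.511
-95 [-3.92 -0.71] -0.529
-96 [-4.05 -0.69] -0.546
-97 [-4.18 -0.68] -0.564
-98 [-4.31 -0.66] -0.581
-99 [-4.44 -0.64] -0.599
-100 [-4.57 -0.62] -0.616
-101 [-4.7 -0.6] -0.634
-102 [-4.83 -0.57] -0.651
-103 [-4.96 -0.54] -0.668
-104 [-5.09 -0.51] -0.686
-105 [-5.22 -0.48] -0.703
-106 [-5.35 -0.44] -0.721
-107 [-5.48 -0.4 ] -0.738
-108 [-5.6  -0.36] -0.756
-109 [-5.73 -0.32] -0.773
```

>>> {"op": "carry_out", "data": {"plan": [[-0.41,-0.18,0,-0.058,1.2],[-0.91,-0.36,0,-0.127,1.2],[-1.42,-0.51,0,-0.197,1.2],[-1.93,-0.62,0,-0.267,1.2],[-2.46,-0.69,0,-0.337,1.2],[-2.86,-0.72,0,-0.389,1.2],[-3.25,-0.74,0,-0.442,1.2],[-3.52,-0.73,0,-0.476,1.2],[-3.65,-0.72,0,-0.494,1.2],[-3.65,-0.72,0,-0.494,1.2],[-3.65,-0.72,0,-0.494,1.2]]}}

```text
clock: 6.65
position: [0.5405, -0.2295, 0.1379]
ee_rot: [2.542, -1.838, 0.002]
force: [-3.3, -4.7, 0.1]
width: 0.144
```

>>> {"op": "carry_out", "data": {"plan": [[-0.2,0.01,0,-0.03,1.2],[-0.4,0.02,0,-0.052,1.2],[-0.4,0.02,0,-0.052,1.2]]}}

```text
clock: 6.95
position: [0.5374, -0.2292, 0.1379]
ee_rot: [2.493, -1.904, 0.005]
force: [4.3, -5.3, -2.7]
width: 0.148
```

```bash
python3 -c "
from cell import arm
print(arm.observe()['force'],arm.observe()['position'])"
```

```text
[ 4.27655938 -5.33936737 -2.69512872] [ 0.53742516 -0.22924323  0.13791847]
```

>>> {"op": "carry_out", "data": {"plan": [[-0.15,0.01,0,-0.02,1.2],[-0.3,0.02,0,-0.04,1.2],[-0.3,0.02,0,-0.04,1.2]]}}

```text
clock: 7.25
position: [0.5351, -0.229, 0.1379]
ee_rot: [2.454, -1.954, 0.006]
force: [2.4, -4.5, -3.5]
width: 0.145
```

>>> {"op": "carry_out", "data": {"plan": [[-0.1,0.02,0,-0.015,1.2],[-0.2,0.03,0,-0.03,1.2],[-0.2,0.03,0,-0.03,1.2]]}}

```text
clock: 7.55
position: [0.5333, -0.2287, 0.1379]
ee_rot: [2.424, -1.991, 0.007]
force: [1.8, -5.4, -3.0]
width: 0.147
```

>>> {"op": "carry_out", "data": {"plan": [[-0.1,0.01,0,-0.015,1.2],[-0.2,0.03,0,-0.03,1.2],[-0.2,0.03,0,-0.03,1.2]]}}

```text
clock: 7.85
position: [0.5311, -0.2284, 0.1379]
ee_rot: [2.393, -2.028, 0.006]
force: [0.9, -3.7, -3.1]
width: 0.15
```

>>> {"op": "carry_out", "data": {"plan": [[-0.1,0.02,0,-0.012,1.2],[-0.15,0.03,0,-0.02,1.2],[-0.15,0.03,0,-0.02,1.2]]}}

```text
clock: 8.15
position: [0.53, -0.2282, 0.1379]
ee_rot: [2.373, -2.052, 0.008]
force: [3.3, -5.7, -4.0]
width: 0.145
```

>>> {"op": "carry_out", "data": {"plan": [[-0.1,0.02,0,-0.012,1.2],[-0.1,0.02,0,-0.012,1.2],[-0.1,0.02,0,-0.012,1.2]]}}

```text
clock: 8.45
position: [0.5297, -0.228, 0.138]
ee_rot: [2.361, -2.066, 0.01]
force: [4.8, -5.5, -5.7]
width: 0.145
```

Run:
```python
from h import *
im,d=shot("top","t2"); a=cv2.resize(im[145:250,270:380,::-1],None,fx=5.7,fy=5.7,interpolation=cv2.INTER_CUBIC)
cv2.imwrite("pics/c4.png",a); print(arm.observe()["force"],arm.observe()["position"])
```

```text
[ 5.40240767 -5.45253615 -4.96638983] [ 0.52970915 -0.2280124   0.13795289]
```

View pics/c4.png

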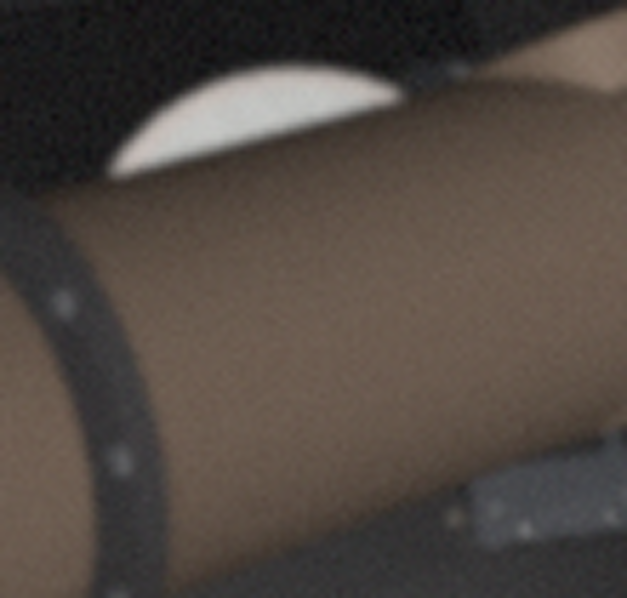

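>>> {"op": "carry_out", "data": {"plan": [[-0.1,0.02,0,-0.01,1.2],[-0.2,0.03,0,-0.015,1.2],[-0.2,0.03,0,-0.015,1.2],[-0.2,0.03,0,-0.015,1.2]]}}

```text
clock: 8.9
position: [0.5291, -0.2278, 0.138]
ee_rot: [2.346, -2.084, 0.013]
force: [7.4, -6.4, -7.2]
width: 0.148
```

>>> {"op": "carry_out", "data": {"plan": [[-0.2,0.04,0,-0.01,1.2],[-0.3,0.06,0,-0.015,1.2],[-0.3,0.06,0,-0.015,1.2],[-0.3,0.06,0,-0.015,1.2],[-0.3,0.06,0,-0.015,1.2]]}}

```text
clock: 9.4
position: [0.5284, -0.2275, 0.138]
ee_rot: [2.332, -2.101, 0.019]
force: [11.2, -8.1, -12.4]
width: 0.148
```

```bash
python3 -c "
from cell import arm
o=arm.observe();print(o['force'],o['ft_torque'],o['position'],o['joints'][6])"
```

```text
[ 11.1889538   -8.12265461 -12.41350242] [-1.41995847 -2.04537994  0.04666974] [ 0.52843031 -0.22746515  0.13804866] -1.8108621573416646
```

```bash
cat > tab.py <<'E'
import sys
from arc import *
p=arm.observe()['position'][:2];h=np.array([.545,-.1533]);d=p-h;a0=np.degrees(np.arctan2(d[1],d[0]));print(a0,np.hypot(*d),arm.observe()['force'])
for a in np.arange(*map(float,sys.argv[1:])):
  b=np.radians(a);print(a,((h+.076*np.array([np.cos(b),np.sin(b)])-p)*100).round(2),np.radians(a-a0).round(3))
E
python3 tab.py -99 -55 3.2
```

```text
-102.59397948269618 0.07599357487188196 [ 11.1889538   -8.12265461 -12.41350242]
-99.0 [ 0.47 -0.09] 0.063
-95.8 [ 0.89 -0.14] 0.119
-92.6 [ 1.31 -0.18] 0.174
-89.39999999999999 [ 1.74 -0.18] 0.23
-86.19999999999999 [ 2.16 -0.17] 0.286
-82.99999999999999 [ 2.58 -0.13] 0.342
-79.79999999999998 [ 3.   -0.06] 0.398
-76.59999999999998 [3.42 0.02] 0.454
-73.39999999999998 [3.83 0.13] 0.51
-70.19999999999997 [4.23 0.27] 0.565
-66.99999999999997 [4.63 0.42] 0.621
-63.79999999999997 [5.01 0.6 ] 0.677
-60.599999999999966 [5.39 0.8 ] 0.733
-57.39999999999996 [5.75 1.01] 0.789
```

>>> {"op": "carry_out", "data": {"plan": [[0.47,-0.09,0,0.063,1.2],[0.89,-0.14,0,0.119,1.2],[1.31,-0.18,0,0.174,1.2],[1.74,-0.18,0,0.23,1.2],[2.16,-0.17,0,0.286,1.2],[2.58,-0.13,0,0.342,1.2],[3.0,-0.06,0,0.398,1.2],[3.42,0.02,0,0.454,1.2],[3.83,0.13,0,0.51,1.2],[4.23,0.27,0,0.565,1.2],[4.63,0.42,0,0.621,1.2],[5.01,0.6,0,0.677,1.2],[5.39,0.8,0,0.733,1.2],[5.75,1.01,0,0.789,1.2],[5.75,1.01,0,0.789,1.2],[5.75,1.01,0,0.789,1.2],[5.75,1.01,0,0.789,1.2],[5.75,1.01,0,0.789,1.2],[5.75,1.01,0,0.789,1.2]]}}

```text
clock: 11.3
position: [0.5853, -0.2174, 0.1379]
ee_rot: [-2.961, 1.045, -0.018]
force: [-2.4, -1.8, 0.8]
width: 0.146
```

```bash
python3 tab.py -54 -18 3.6
```

```text
-57.8152371702016 0.07570585974277426 [-2.43603619 -1.8331686   0.76600923]
-54.0 [0.43 0.26] 0.067
-50.4 [0.81 0.55] 0.129
-46.8 [1.17 0.87] 0.192
-43.199999999999996 [1.51 1.2 ] 0.255
-39.599999999999994 [1.82 1.56] 0.318
-35.99999999999999 [2.12 1.94] 0.381
-32.39999999999999 [2.38 2.33] 0.444
-28.79999999999999 [2.63 2.75] 0.506
-25.19999999999999 [2.84 3.17] 0.569
-21.599999999999987 [3.03 3.61] 0.632
```

>>> {"op": "carry_out", "data": {"plan": [[0.43,0.26,0,0.067,1.2],[0.81,0.55,0,0.129,1.2],[1.17,0.87,0,0.192,1.2],[1.51,1.2,0,0.255,1.2],[1.82,1.56,0,0.318,1.2],[2.12,1.94,0,0.381,1.2],[2.38,2.33,0,0.444,1.2],[2.63,2.75,0,0.506,1.2],[2.84,3.17,0,0.569,1.2],[3.03,3.61,0,0.632,1.2],[3.03,3.61,0,0.632,1.2],[3.03,3.61,0,0.632,1.2],[3.03,3.61,0,0.632,1.2],[3.03,3.61,0,0.632,1.2],[3.03,3.61,0,0.632,1.2]]}}

```text
clock: 12.8
position: [0.6154, -0.1813, 0.1379]
ee_rot: [-3.135, 0.074, -0.016]
force: [-2.5, -0.8, 2.4]
width: 0.146
```

```bash
python3 tab.py -18 16 3.6
```

```text
-21.672596883966975 0.07577852176772192 [-2.48585547 -0.75860443  2.44608498]
-18.0 [0.19 0.45] 0.064
-14.4 [0.32 0.91] 0.127
-10.8 [0.42 1.37] 0.19
-7.200000000000001 [0.5  1.85] 0.253
-3.6000000000000014 [0.54 2.32] 0.315
0.0 [0.56 2.8 ] 0.378
3.599999999999998 [0.54 3.28] 0.441
7.199999999999996 [0.5  3.75] 0.504
10.799999999999997 [0.42 4.22] 0.567
14.399999999999999 [0.32 4.69] 0.63
```

Move to click 3, then open and raise.

>>> {"op": "carry_out", "data": {"plan": [[0.19,0.45,0,0.064,1.2],[0.32,0.91,0,0.127,1.2],[0.42,1.37,0,0.19,1.2],[0.5,1.85,0,0.253,1.2],[0.54,2.32,0,0.315,1.2],[0.56,2.8,0,0.378,1.2],[0.54,3.28,0,0.441,1.2],[0.5,3.75,0,0.504,1.2],[0.42,4.22,0,0.567,1.2],[0.32,4.69,0,0.63,1.2],[0.32,4.69,0,0.63,1.2],[0.32,4.69,0,0.63,1.2],[0.32,4.69,0,0.63,1.2]]}}

```text
clock: 14.1
position: [0.6187, -0.1344, 0.1379]
ee_rot: [-3.002, -0.898, -0.012]
force: [-2.2, 1.0, 1.6]
width: 0.151
```

>>> {"op": "carry_out", "data": {"plan": [[0,0,0,0,4],[0,0,0,0,4],[0,0,0,0,4],[0,0,0,0,4],[0,0,3,0,4],[0,0,7,0,4],[0,0,10,0,4],[0,5,10,0,4],[0,10,10,0,4],[0,15,10,0,4],[0,20,10,0,6],[0,25,10,0,6],[0,28,10,0,6],[0,28,10,0,6]]}}

```text
clock: 15.5
position: [0.6181, 0.1527, 0.2371]
ee_rot: [-2.995, -0.91, -0.012]
force: [0.4, 0.2, 0.0]
width: 0.65
```

Run:
```python
from h import *
print(arm.observe()["position"],arm.observe()["force"],arm.observe()["ee_rot"],arm.observe()["joints"])
im,d=shot("top","t3"); a=cv2.resize(im[145:250,180:380,::-1],None,fx=4,fy=4,interpolation=cv2.INTER_CUBIC)
cv2.imwrite("pics/c5.png",a); shot("scene","s3")
```

```text
[0.61812825 0.15268081 0.23705746] [0.43051309 0.20758074 0.01337025] [-2.99503225 -0.91002865 -0.01173043] [-0.83062677  0.59759342  0.80530623  1.66085504 -0.4904201   1.0875109
 -0.86027565]
```

View pics/c5.png

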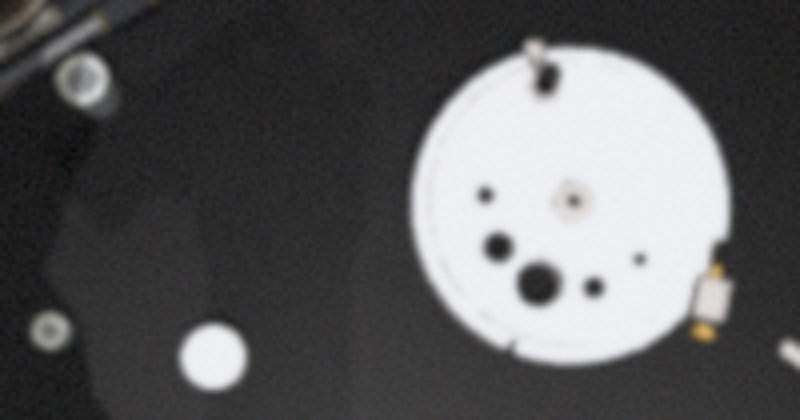

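```bash
cat > ms.py <<'E'
from h import *
def fitc(n,f,uv,z,r,dark,thr,rad):
    """centroid of blob near uv; returns world xy on plane z and eq. radius"""
    g=cv2.cvtColor(cv2.imread(f"pics/{f}.png"),cv2.COLOR_BGR2GRAY); k=4
    u,v=uv; c=cv2.resize(g[v-rad:v+rad+1,u-rad:u+rad+1],None,fx=k,fy=k,interpolation=cv2.INTER_CUBIC)
    m=((c<thr) if dark else (c>thr)).astype(np.uint8)
    cs=cv2.findContours(m,0,cv2.CHAIN_APPROX_NONE)[0]; b=max(cs,key=cv2.contourArea)[:,0]
    p=np.array([onplane(n,u-rad+(x+.5)/k-.5,v-rad+(y+.5)/k-.5,z)[:2] for x,y in cv2.convexHull(b)[:,0]])
    (x,y),R=cv2.minEnclosingCircle((p*1000).astype(np.float32)); 
    return np.round([x,y,R],1), ((p.min(0)+p.max(0))/2*1000).round(1),((p.max(0)-p.min(0))*1000).round(1)
E
python3 - <<'E'
from ms import *
for t in(90,120): print("cap top",fitc("top","top0",(200,165),.065,.015,0,t,9))
for t in(110,150,190): print("cap scene",fitc("scene","scene0",(368,208),.065,.015,0,t,9))
for t in(90,120,150): print("open top",fitc("top","t3",(315,216),.062,.016,1,t,8))
print(proj("scene",[.4936,-.132,.062]),proj("scene",[.618,-.134,.083]))
cv2.imwrite("pics/c6.png",np.hstack([cv2.resize(cv2.imread("pics/scene0.png")[185:245,340:400],(400,400),interpolation=2),cv2.resize(cv2.imread("pics/s3.png")[175:275,170:270],(400,400),interpolation=2)]))
E
```

```text
cap top (array([618.4, 155.8,  18.6]), array([618.8, 156.5]), array([36.2, 35.1]))
cap top (array([618.6, 156.4,  16.8]), array([618.5, 156.5]), array([33. , 32.6]))
cap scene (array([624.8, 152. ,  20.4]), array([623.8, 153.5]), array([36.3, 33.1]))
cap scene (array([621.5, 154.5,  15.7]), array([621.5, 154.3]), array([30.4, 30. ]))
cap scene (array([621.2, 154.1,  14.6]), array([621.4, 154.4]), array([28.4, 28.5]))
open top (array([ 492.6, -130. ,   11.7]), array([ 492.2, -130.1]), array([22. , 22.6]))
open top (array([ 492.7, -130.3,   13. ]), array([ 492.2, -130.4]), array([24.5, 24.5]))
open top (array([ 492.8, -130.5,   14.2]), array([ 492.9, -130.8]), array([27. , 27.6]))
[219.98786365 211.17875601] [241.84462307 247.56227667]
```

View pics/c6.png

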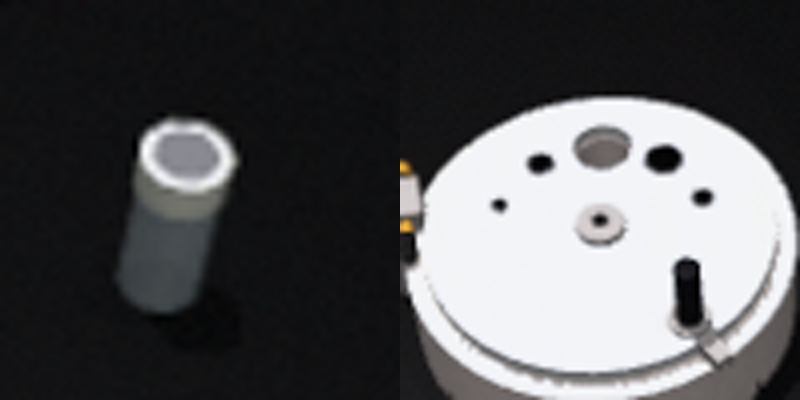

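>>> {"op": "carry_out", "data": {"plan": [[0.1,0.3,-4,0,6],[0.1,0.3,-8,0,6],[0.1,0.3,-11,0,6],[0.1,0.3,-12.8,0,6],[0.1,0.3,-12.8,0,6],[0.1,0.3,-12.8,0,2.5],[0.1,0.3,-12.8,0,2.5],[0.1,0.3,-12.8,0,2.5],[0.1,0.3,-12.8,0,2.5],[0.1,0.3,-12.8,0,2.5],[0.1,0.3,-12.8,0,2.5]], "squeeze": 8}}

```text
clock: 16.7
position: [0.62, 0.1495, 0.1104]
ee_rot: [-3.001, -0.901, -0.014]
force: [-0.4, 0.6, 5.0]
width: 0.329
```

Run:
```python
from h import *
o=arm.observe(); print(o)
im,d=shot("top","t4");im2,d=shot("scene","s4"); 
a=np.hstack([cv2.resize(im[130:200,160:240,::-1],(400,350),interpolation=2),cv2.resize(im2[150:250,320:420,::-1],(400,350),interpolation=2)])
cv2.imwrite("pics/c7.png",a)
```

```text
{'clock': 16.7, 'joints': array([-0.75855974,  0.73677153,  0.69801588,  1.76441457, -0.61794272,
        0.86275541, -0.7611744 ]), 'dq': array([-4.95798453e-05,  2.46882893e-03,  6.42646382e-04, -1.37370718e-03,
       -8.08080619e-04,  1.01017574e-03, -2.35800707e-04]), 'joint_efforts': array([ 3.01404996e-01, -6.81732273e+01,  1.49421108e+01, -2.07210249e+01,
        8.44356342e-03, -1.55480336e-01, -2.00673872e-03]), 'position': array([0.61998769, 0.14950861, 0.1103801 ]), 'ee_rot': array([-3.00087394, -0.90061243, -0.01385083]), 'force': array([-0.35751032,  0.63280444,  4.95366448]), 'ft_torque': array([2.69323009e-02, 2.67974439e-01, 1.42338670e-04]), 'width': 0.3286748057164857}
```

View pics/c7.png

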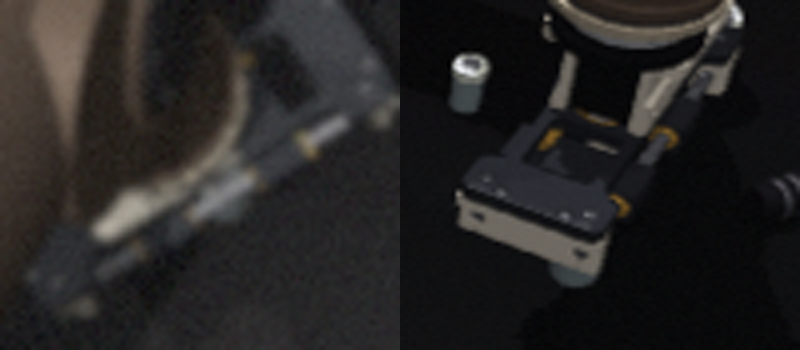

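>>> {"op": "carry_out", "data": {"plan": [[0,0,2,0,2.5],[0,0,5,0,2.5],[0,0,9,0,2.5],[0,0,11,0,2.5],[0,0,11,0,2.5],[0,0,11,0,2.5]], "squeeze": 15}}

```text
clock: 17.4
position: [0.6197, 0.1497, 0.22]
ee_rot: [-3.0, -0.901, -0.014]
force: [-0.2, 0.0, -1.7]
width: 0.325
```

Run:
```python
from h import *
o=arm.observe(); print(o["position"],o["force"],o["width"]*9.2,o["joints"])
Q=cloud("scene",shot("scene","s5")[1]); u,v=proj("scene",[o["position"][0],o["position"][1],.16]).astype(int); print(u,v)
```

```text
[0.61973967 0.14970309 0.22001462] [-0.16980229  0.03336251 -1.71647896] 2.993567898229263 [-0.82078736  0.61633665  0.79715041  1.67790988 -0.50715557  1.05583168
 -0.84836845]
372 175
```

>>> {"op": "carry_out", "data": {"plan": [[-2,-4,0.5,0,2.5],[-4,-8,0.5,0,2.5],[-6,-12,0.5,0,2.5],[-8,-16,0.5,0,2.5],[-10,-20,0.5,0,2.5],[-11.5,-24,0.5,0,2.5],[-12.6,-28.2,0.5,0,2.5],[-12.6,-28.2,0.5,0,2.5],[-12.6,-28.2,0.5,0,2.5],[-12.6,-28.2,0.5,0,2.5]]}}

```text
clock: 18.45
position: [0.4933, -0.1311, 0.2234]
ee_rot: [-2.999, -0.903, -0.009]
force: [0.1, 0.2, -0.0]
width: 0.322
```

Run:
```python
from h import *
o=arm.observe(); print(o["position"],o["force"],o["ee_rot"])
im2,d=shot("scene","s6"); im,d=shot("top","t6")
a=np.hstack([cv2.resize(im2[130:230,170:270,::-1],(500,500),interpolation=2),cv2.resize(im[175:245,280:340,::-1],(300,350),interpolation=2).repeat(1,0) if 0 else cv2.resize(im[180:260,280:328,::-1],(300,500),interpolation=2)])
cv2.imwrite("pics/c8.png",a)
```

```text
[ 0.49330148 -0.13110693  0.22342713] [ 0.08828563  0.23177826 -0.01480492] [-2.99904457 -0.90252922 -0.00916717]
```

View pics/c8.png

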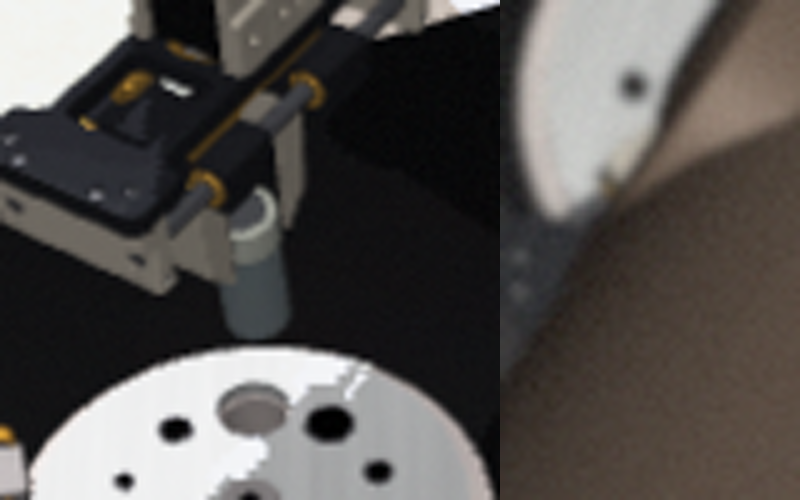

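Run:
```python
from h import *
from scipy.optimize import least_squares
print("open",onplane("scene",220.4,211.8,.062))
th=np.linspace(0,2*np.pi,180)
def circ(x,y,z,r): return np.array([proj("scene",[x+r*np.cos(t),y+r*np.sin(t),z]) for t in th])
# opening ellipse fit
o=lambda q:(lambda c:[c[:,0].min()-213.0,c[:,0].max()-227.8,c[:,1].min()-206.6,c[:,1].max()-217.0])(circ(q[0],q[1],.062,.016))
print("open fit",least_squares(o,[.4935,-.132]).x, o(least_squares(o,[.4935,-.132]).x))
im=cv2.imread("pics/s6.png"); g=cv2.resize(cv2.cvtColor(im,6),None,fx=5,fy=5,interpolation=2)
for v in (185,188,191): print(v,[int(k) for k in g[int(v*5+2),205*5:236*5:5]])
print("col",[int(k) for k in g[188*5:206*5:5//2,int(220.8*5)]])
for zb in (.114,.111): 
    p=[.4933,-.1311]; c=circ(*p,zb,.0135); print(zb,c.min(0),c.max(0)); c=circ(*p,zb+.02,.0135); print("  +20",c.min(0),c.max(0)); c=circ(*p,zb+.065,.015); print("  cap",c.min(0),c.max(0))
d=np.load("pics/s6.npy");P=cloud("scene",d);
w=P[165:200,205:236].reshape(-1,3); w=w[(abs(w[:,0]-.4933)<.03)&(abs(w[:,1]+.131)<.03)&(w[:,2]>.1)]
for lo in np.arange(.10,.19,.01):
    k=w[(w[:,2]>lo)&(w[:,2]<lo+.01)]
    if len(k): print(lo.round(3),len(k),k.mean(0).round(4),k[:,1].min().round(4),k[:,1].max().round(4),k[:,0].max().round(4))
```

```text
open [ 0.49562255 -0.13185927  0.062     ]Traceback (most recent call last):
  File "<stdin>", line 8, in <module>
    return func(*args, **kwargs)
    result = trf(vector_fun.fun, vector_fun.jac, x0, f0, J0, lb, ub, ftol, xtol,
                 gtol, max_nfev, x_scale, loss_function, tr_solver,
                 tr_options.copy(), verbose, callback=callback_wrapped)
    return trf_no_bounds(
        fun, jac, x0, f0, J0, ftol, xtol, gtol, max_nfev, x_scale,
        loss_function, tr_solver, tr_options, verbose, callback=callback)
    f_new = fun(x_new)
    self._update_fun()
    ~~~~~~~~~~~~~~~~^^
    self.f = self.fun_wrapped(xp_copy(self.x))
             ~~~~~~~~~~~~~~~~^^^^^^^^^^^^^^^^^
    return np.atleast_1d(self.fun(x))
                         ~~~~~~~~^^^
    return self.f(x, *self.args, **self.kwargs)
           ~~~~~~^^^^^^^^^^^^^^^^^^^^^^^^^^^^^^
  File "<stdin>", line 7, in <lambda>
  File "<stdin>", line 5, in circ
  File "h.py", line 12, in proj
    K,R,t=cam(n); q=K@(R@np.array(p)+t); return q[:2]/q[2]
          ~~~^^^
  File "h.py", line 4, in cam
    c=arm.get_calibration(n); K=np.array(c["intrinsics"]); R=cv2.Rodrigues(np.array(c["rvec"],float))[0]; t=np.array(c["tvec"],float).ravel(); return K,R,t
ValueError: time passes only in moves, steps and waits
```

Cache the calibration (too many calls in one script).

```bash
sed -i 's/^import numpy as np, cv2/import numpy as np, cv2, functools/; s/^def cam/@functools.cache\ndef cam/' h.py
python3 - <<'E'
from h import *
from scipy.optimize import least_squares
th=np.linspace(0,2*np.pi,180)
def circ(x,y,z,r): return np.array([proj("scene",[x+r*np.cos(t),y+r*np.sin(t),z]) for t in th])
o=lambda q:(lambda c:np.array([c[:,0].min()-213.0,c[:,0].max()-227.8,c[:,1].min()-206.6,c[:,1].max()-217.0]))(circ(q[0],q[1],.062,.016))
s=least_squares(o,[.4935,-.132],diff_step=1e-3); print("open fit",s.x,s.fun)
im=cv2.imread("pics/s6.png"); g=cv2.cvtColor(im,6)
for v in (183,186,189,191,193,208,210,212,214): print(v,[int(k) for k in g[v,208:236]])
for u in (219,220,221,222): print("col",u,[int(k) for k in g[190:220,u]])
for zb in (.114,): 
    p=[.4933,-.1311]
    for dz,r in((0,.0135),(.01,.0135),(.02,.0135),(.065,.015)): c=circ(*p,zb+dz,r); print(dz,c.min(0).round(2),c.max(0).round(2))
d=np.load("pics/s6.npy");P=cloud("scene",d)
w=P[160:200,205:236].reshape(-1,3); w=w[(abs(w[:,0]-.4933)<.03)&(abs(w[:,1]+.131)<.03)&(w[:,2]>.1)]
for lo in np.arange(.10,.19,.01):
    k=w[(w[:,2]>lo)&(w[:,2]<lo+.01)]
    if len(k): print(lo.round(3),len(k),k.mean(0).round(4),k[:,1].min().round(4),k[:,1].max().round(4),k[:,0].max().round(4))
E
```

```text
open fit [ 0.4954414  -0.13177307] [-0.18162989  0.18209276 -0.43312982  0.41015284]
183 [90, 98, 99, 100, 92, 88, 88, 88, 72, 69, 70, 71, 71, 71, 69, 67, 66, 63, 44, 24, 16, 18, 17, 17, 18, 16, 17, 15]
186 [17, 17, 17, 26, 40, 56, 73, 82, 84, 75, 71, 72, 72, 72, 69, 68, 67, 64, 60, 34, 17, 16, 17, 18, 18, 17, 17, 18]
189 [16, 18, 18, 18, 17, 19, 52, 66, 68, 70, 72, 72, 73, 71, 71, 69, 68, 65, 62, 45, 23, 18, 17, 19, 18, 18, 18, 18]
191 [16, 17, 18, 17, 17, 16, 33, 59, 68, 71, 72, 72, 72, 71, 70, 71, 69, 66, 63, 50, 29, 17, 18, 16, 19, 18, 17, 18]
193 [18, 18, 17, 18, 17, 18, 23, 54, 68, 70, 71, 72, 72, 71, 72, 70, 69, 67, 63, 49, 27, 18, 18, 18, 17, 17, 17, 17]
208 [240, 240, 241, 242, 240, 235, 209, 133, 96, 104, 107, 112, 118, 119, 116, 113, 112, 105, 149, 219, 239, 241, 237, 199, 168, 167, 166, 167]
210 [239, 240, 241, 242, 240, 175, 99, 110, 132, 123, 117, 107, 103, 104, 107, 109, 122, 127, 119, 152, 224, 199, 173, 171, 167, 158, 155, 149]
212 [238, 240, 241, 242, 230, 154, 115, 99, 90, 93, 98, 101, 104, 104, 105, 104, 101, 100, 95, 164, 178, 173, 172, 141, 72, 25, 8, 2]
214 [20
[... 621 characters left out ...]
239, 240, 240, 240, 240, 235, 191, 107, 116, 131, 107, 103, 105, 105, 106, 104, 111, 155, 222, 244]
0 [211.84 189.17] [225.12 198.68]
0.01 [211.41 185.72] [224.79 195.25]
0.02 [210.98 182.23] [224.47 191.76]
0.065 [208.19 165.31] [223.71 175.92]
0.11 29 [ 0.5033 -0.1278  0.1175] -0.1384 -0.1141 0.5086
0.12 37 [ 0.5037 -0.1294  0.125 ] -0.1402 -0.1133 0.5091
0.13 41 [ 0.5038 -0.1287  0.1345] -0.1402 -0.1144 0.5088
0.14 40 [ 0.5055 -0.1299  0.1443] -0.1407 -0.1182 0.5099
0.15 36 [ 0.5064 -0.1268  0.1555] -0.1405 -0.1096 0.5136
0.16 56 [ 0.5062 -0.128   0.1657] -0.1593 -0.102 0.5191
0.17 149 [ 0.5045 -0.1296  0.1758] -0.1598 -0.1011 0.5209
0.18 66 [ 0.5072 -0.1363  0.1846] -0.1596 -0.1023 0.523
```

Run:
```python
from h import *
from scipy.optimize import least_squares
th=np.linspace(0,2*np.pi,180)
def circ(x,y,z,r): return np.array([proj("scene",[x+r*np.cos(t),y+r*np.sin(t),z]) for t in th])
def ext(q,z,r): c=circ(q[0],q[1],z,r); return np.r_[c.min(0),c.max(0)]
# vial: u extents at row 193 (~ bottom centre), bottom row
f=lambda q: (lambda e:np.array([(e[0]+e[2])/2-220.95, e[3]-197.6]))(ext(q,.113,.0135))
s=least_squares(f,[.493,-.128],diff_step=1e-3);print("vial",s.x,s.fun,ext(s.x,.113,.0135))
o=lambda q: ext(q,.062,.016)-np.array([212.85,206.1,227.2,217.0])
s2=least_squares(o,[.493,-.128],diff_step=1e-3);print("open",s2.x,s2.fun); print("move cm",(s2.x-s.x)*100)
# calibrate same method on the resting vial (scene0): bottom z=0
g=cv2.cvtColor(cv2.imread("pics/scene0.png"),6)
for v in(220,223,226,228): print(v,[int(k) for k in g[v,352:380]])
for u in(363,364,365): print(u,[int(k) for k in g[218:240,u]])
print(ext([.619,.156],0,.0135),ext([.619,.156],.01,.0135))
```

```text
vial [ 0.49171817 -0.1251485 ] [3.87103682e-11 7.75060016e-11] [214.33543089 188.13901561 227.56456911 197.6       ]
open [ 0.49444567 -0.13223197] [-0.4032893  -0.17570746  0.40415798  0.15719526]
move cm [ 0.27274932 -0.70834661]
220 [16, 16, 17, 17, 18, 18, 27, 56, 68, 68, 71, 72, 73, 75, 76, 76, 74, 73, 71, 46, 23, 17, 17, 17, 17, 17, 17, 17]
223 [17, 16, 17, 17, 16, 20, 54, 66, 68, 70, 70, 71, 74, 76, 76, 75, 72, 70, 54, 27, 17, 16, 17, 16, 17, 16, 17, 16]
226 [17, 17, 16, 16, 15, 40, 58, 62, 65, 66, 68, 70, 71, 72, 68, 69, 69, 64, 34, 16, 16, 14, 17, 18, 16, 16, 16, 16]
228 [17, 17, 15, 14, 15, 14, 48, 62, 66, 66, 68, 71, 72, 70, 69, 67, 64, 42, 17, 9, 11, 13, 15, 16, 17, 15, 16, 17]
363 [70, 70, 72, 71, 71, 71, 69, 68, 70, 71, 71, 71, 70, 56, 8, 7, 15, 16, 16, 18, 17, 16]
364 [72, 73, 73, 74, 75, 74, 71, 71, 71, 71, 72, 71, 70, 60, 8, 10, 11, 13, 17, 17, 17, 17]
365 [74, 74, 75, 75, 76, 76, 71, 72, 72, 71, 70, 70, 69, 57, 9, 8, 10, 11, 12, 18, 17, 18]
[356.93999307 222.09864837 369.11719211 231.34346941] [357.55959323 219.1811002  369.82267821 228.44054328]
```

>>> {"op": "carry_out", "data": {"plan": [[0.27,-0.71,0,0,2.5],[0.27,-0.71,0,0,2.5],[0.27,-0.71,-2,0,2.5],[0.27,-0.71,-4,0,2.5],[0.27,-0.71,-4.4,0,2.5],[0.27,-0.71,-4.4,0,2.5],[0.27,-0.71,-4.4,0,2.5]]}}

```text
clock: 19.25
position: [0.4967, -0.1381, 0.1804]
ee_rot: [-2.999, -0.904, -0.011]
force: [0.4, 0.2, -0.5]
width: 0.322
```

Run:
```python
from h import *
o=arm.observe(); print(o["position"],o["force"],o["ee_rot"],o["width"]*9.2)
im2,d=shot("scene","s7"); g=cv2.cvtColor(im2,7)
th=np.linspace(0,2*np.pi,180)
for z in(.068,.078,.088):
    c=np.array([proj("scene",[.4944+.0135*np.cos(t),-.1322+.0135*np.sin(t),z]) for t in th]); print(z,c.min(0).round(1),c.max(0).round(1))
for v in(192,195,198,201,204,207): print(v,[int(k) for k in g[v,206:236]])
for u in(218,220,222): print(u,[int(k) for k in g[195:224,u]])
cv2.imwrite("pics/c9.png",cv2.resize(im2[140:240,160:280,::-1],(720,600),interpolation=2))
```

```text
[ 0.49669312 -0.13814876  0.18036826] [ 0.39401362  0.23845107 -0.4824997 ] [-2.99936539 -0.90440286 -0.01072998] 2.9636523466839697
0.068 [213.4 204.9] [226.2 214.3]
0.078 [213.  201.6] [225.9 211.1]
0.088 [212.6 198.4] [225.6 207.9]
192 [54, 49, 64, 84, 87, 88, 87, 78, 53, 54, 67, 71, 68, 79, 116, 149, 146, 104, 55, 76, 54, 21, 18, 15, 16, 19, 17, 17, 17, 19]
195 [92, 98, 99, 99, 93, 87, 87, 88, 86, 127, 147, 145, 142, 120, 104, 100, 95, 89, 65, 31, 16, 17, 18, 19, 16, 18, 17, 17, 16, 18]
198 [100, 99, 99, 100, 86, 85, 88, 88, 87, 84, 100, 108, 107, 106, 104, 96, 80, 66, 53, 30, 20, 16, 19, 18, 18, 17, 18, 17, 17, 18]
201 [143, 138, 108, 99, 101, 93, 87, 89, 87, 83, 150, 173, 173, 172, 171, 173, 171, 167, 162, 195, 234, 241, 241, 241, 241, 240, 238, 231, 190, 162]
204 [240, 239, 238, 240, 241, 232, 211, 169, 144, 141, 163, 174, 174, 173, 172, 172, 173, 169, 164, 161, 215, 238, 241, 235, 230, 184, 149, 161, 191, 236]
207 [240, 240, 239, 240, 241, 242, 240, 213, 173, 159, 142, 118, 111, 111, 112, 111, 109, 108, 104, 107, 122, 142, 149, 150, 166, 171, 224, 235, 197, 167]
218 [142, 108, 107, 107, 115, 147, 173, 175, 174, 174, 172, 153, 111, 112, 120, 116, 108, 109, 106, 102, 97, 102, 125, 144, 145, 149, 162, 167, 167]
220 [104, 105, 103, 104, 124, 165, 171, 172, 173, 172, 165, 135, 112, 115, 121, 110, 110, 109, 109, 105, 103, 95, 106, 150, 162, 167, 167, 167, 166]
222 [95, 96, 92, 80, 104, 170, 171, 172, 173, 173, 168, 142, 109, 111, 119, 109, 108, 109, 108, 105, 105, 103, 116, 157, 167, 167, 168, 166, 166]
```

View pics/c9.png

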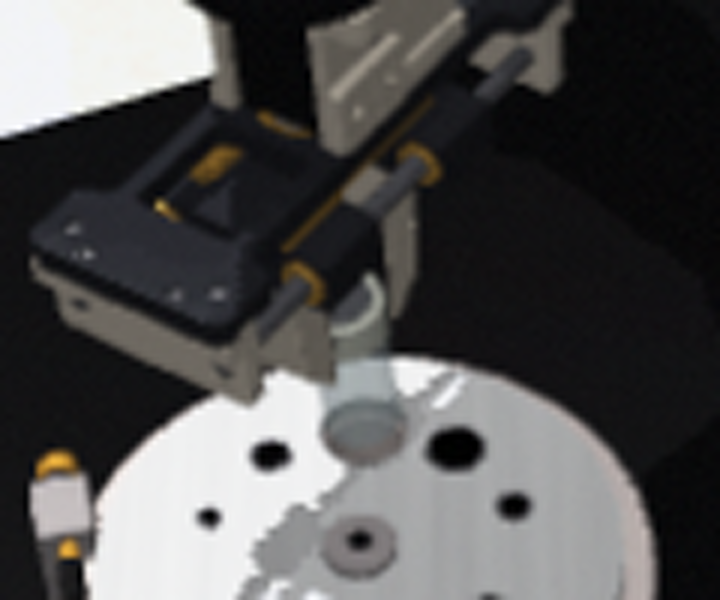

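>>> {"op": "carry_out", "data": {"plan": [[-0.08,0.05,0,0,2.5],[-0.08,0.05,-0.5,0,2.5],[-0.08,0.05,-1,0,2.5],[-0.08,0.05,-1.3,0,2.5],[-0.08,0.05,-1.6,0,2.5],[-0.08,0.05,-1.6,0,2.5]]}}

```text
clock: 19.9
position: [0.4957, -0.1376, 0.164]
ee_rot: [-2.999, -0.904, -0.01]
force: [-0.0, 0.3, 0.1]
width: 0.324
```

>>> {"op": "carry_out", "data": {"plan": [[0,0,-0.2,0,2.5],[0,0,-0.4,0,2.5],[0,0,-0.6,0,2.5],[0,0,-0.6,0,2.5]]}}

```text
clock: 20.3
position: [0.4956, -0.1375, 0.1577]
ee_rot: [-2.999, -0.904, -0.01]
force: [-0.2, -0.5, 0.9]
width: 0.324
```

>>> {"op": "carry_out", "data": {"plan": [[0,0,-0.3,0,2.5],[0,0,-0.6,0,2.5],[0,0,-0.8,0,2.5],[0,0,-1.0,0,2.5],[0,0,-1.0,0,2.5]]}}

```text
clock: 20.8
position: [0.4953, -0.1374, 0.1474]
ee_rot: [-2.999, -0.904, -0.009]
force: [-1.6, 0.5, 0.1]
width: 0.327
```

>>> {"op": "carry_out", "data": {"plan": [[-0.03,0,-0.2,0,2.5],[-0.05,0,-0.4,0,2.5],[-0.05,0,-0.6,0,2.5],[-0.05,0,-0.7,0,2.5],[-0.05,0,-0.7,0,2.5]]}}

```text
clock: 21.3
position: [0.4947, -0.1373, 0.1402]
ee_rot: [-2.998, -0.904, -0.008]
force: [-1.4, 2.2, -1.4]
width: 0.323
```

>>> {"op": "carry_out", "data": {"plan": [[0,0.02,-0.1,0,2.5],[0,0.03,-0.2,0,2.5],[0,0.03,-0.2,0,2.5]]}}

```text
clock: 21.6
position: [0.4948, -0.137, 0.1382]
ee_rot: [-2.998, -0.904, -0.008]
force: [-1.1, 1.2, 2.3]
width: 0.324
```

>>> {"op": "carry_out", "data": {"plan": [[0,0,0,0,3.3],[0,0,0,0,3.8],[0,0,0,0,4.5],[0,0,0,0,5],[0,0,0,0,5],[0,0,1,0,5],[0,0,3,0,5],[0,0,6,0,5],[0,0,10,0,5],[0,5,13,0,5],[0,10,13,0,5],[0,15,13,0,5],[0,20,13,0,5],[0,25,13,0,5],[0,30,13,0,5],[0,30,13,0,5],[0,30,13,0,5]]}}

```text
clock: 23.3
position: [0.4945, 0.1648, 0.2685]
ee_rot: [-2.997, -0.91, -0.008]
force: [-0.4, -0.3, -0.2]
width: 0.543
```

Run:
```python
from ms import *
o=arm.observe(); print(o["position"],o["force"],o["dq"].round(3))
im2,d=shot("scene","s8"); im,dt=shot("top","t8")
a=np.hstack([cv2.resize(im2[160:290,150:280,::-1],(400,400),interpolation=2),cv2.resize(im[145:250,270:375,::-1],(400,400),interpolation=2)])
cv2.imwrite("pics/c10.png",a)
for n,D in(("scene",d),("top",dt)):
    P=cloud(n,D).reshape(-1,3); k=P[(np.hypot(P[:,0]-.494,P[:,1]+.1315)<.025)&(P[:,2]>.087)&(P[:,2]<.11)]; print(n,len(k),k.mean(0).round(4),np.median(k[:,2]),k.min(0).round(3),k.max(0).round(3))
```

```text
[0.49446565 0.16482424 0.26847195] [-0.36526406 -0.32757821 -0.17889005] [ 0.049 -0.017  0.044  0.027  0.015 -0.005  0.02 ]
scene 142 [ 0.4966 -0.1326  0.0924] 0.09264118466129098 [ 0.478 -0.147  0.087] [ 0.51  -0.117  0.096]
top 119 [ 0.4927 -0.1304  0.0948] 0.09505406734935493 [ 0.478 -0.144  0.088] [ 0.507 -0.117  0.098]
```

View pics/c10.png

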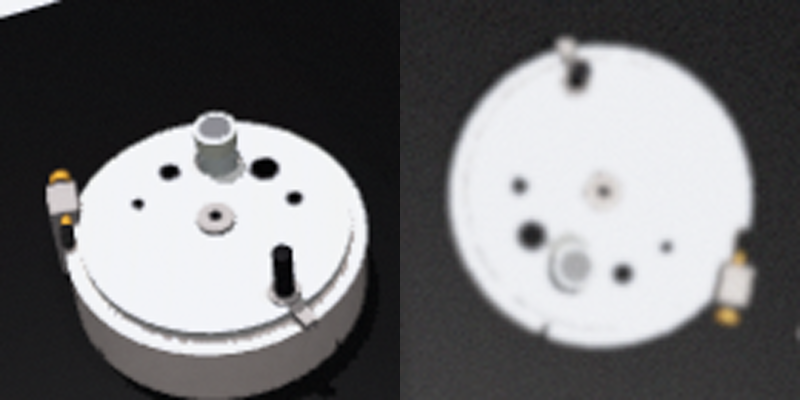

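Run:
```python
from h import *
def T(x,y,z): return onplane("top",270+(x-400+.5)/3.81-.5,145+(y+.5)/3.81-.5,z)
def S(x,y,z): return onplane("scene",150+(x+.5)/3.077-.5,160+(y+.5)/3.077-.5,z)
for n,f,h,ps in(("top",T,T(602,190,.066),[("handle",577,75,.104),("lug",567,45,.06),("tab",546,329,.052),("ap18",532,236,.062),("apR",623,273,.062),("cap",571,263,.094)]),
              ("scene",S,S(216,218,.066),[("handle",283,250,.104),("lug",304,315,.062),("ap18",264,168,.062),("apL",169,172,.062),("cap",215,128,.094)])):
    for m,x,y,z in ps:
        p=f(x,y,z);r=(p-h)[:2];print(n,m,p.round(4),np.hypot(*r).round(4),np.degrees(np.arctan2(r[1],r[0])).round(1))
for n in ("small_vial",): pass
a=cv2.imread("pics/top0.png").astype(int);b=cv2.imread("pics/t8.png").astype(int)
for nm,(u,v) in dict(jar=(133,219),small=(192,228),cruc=(233,234),beaker=(422,194),tweez=(394,245),torch=(140,165)).items(): print(nm,abs(a-b)[v-8:v+9,u-8:u+9].mean().round(1))
```

```text
top handle [ 0.6144 -0.1306  0.104 ] 0.0719 16.6
top lug [ 0.6432 -0.1287  0.06  ] 0.1003 12.9
top tab [ 0.4542 -0.1155  0.052 ] 0.0979 158.7
top ap18 [ 0.5151 -0.1054  0.062 ] 0.0549 123.6
top apR [ 0.4911 -0.1654  0.062 ] 0.0562 -165.3
top cap [ 0.4953 -0.1278  0.094 ] 0.0553 155.0
scene handle [ 0.6185 -0.1337  0.104 ] 0.0746 14.7
scene lug [ 0.6406 -0.1307  0.062 ] 0.0968 13.1
scene ap18 [ 0.5156 -0.1057  0.062 ] 0.0561 123.2
scene apL [ 0.4914 -0.1658  0.062 ] 0.0565 -166.6
scene cap [ 0.4953 -0.1312  0.094 ] 0.0554 157.2
jar 91.8
small 32.0
cruc 1.7
beaker 1.9
tweez 2.2
torch 32.1
```

```bash
python3 -c "
from cell import arm
print(arm.observe()['clock'],arm.observe()['force']);print(arm.sign_off())"
```

```text
23.4 [-0.31938905 -0.63900212 -0.37544191]
the job is handed in; nothing more can be done
None
```

The job is handed in: the disc is at the third click and the vial stands in the well with the gripper clear.

- **Stop:** I pinched the handle and turned the disc clockwise until it met the zero stop. I pressed with about 13 N at the handle, which I estimate as 8 N on the stop itself, and held it there briefly.
- **Clicks:** I turned it back counter-clockwise, pausing at clicks 1, 2 and 3.
- **Vial:** I lowered the middle-sized vial through the large opening onto the well's floor. The wrist force stayed under about 3 N. I then let go and backed away.

**Last checks**
- The disc reads about 1.90 rad, against a target of 1.885.
- The vial is upright, with the cap's top measured at 92 to 95 mm. It should be 94 mm.
- The vial looks centred over the well to within about 2 to 3 mm, but the two cameras disagree by about that much.
- The wrist force was near zero after release.

**What disagreed or was not confirmed**
- At the start the disc read about halfway between clicks 4 and 5, not on a click. I took the home click from the stop and the black index tab instead.
- When I grasped the vial, the reported tool position was about 6 mm away from the vial. I corrected for this from the camera before lowering it.
- The final picture shows the crucible, beaker and tweezers unchanged. The image around the jar, small vial and torch had changed, probably because the arm was in front of them, so I did not confirm those three. By the planned path, the tool did not come near them.

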